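Extend the crumb vacuum's tube by one hole and fit its crevice nozzle

TASK

Get the crumb vacuum on its dock ready to clean behind the appliances: squeeze the two spring pins of its telescopic tube flush, draw the grey outer tube out, away from the vacuum, to the very next hole and let both pins snap fully out there. Then push the loose black crevice nozzle, lying flat on the worktop, squarely onto the red spigot at the tube's end until it is fully home, and let go, without disturbing the other things on the worktop.

Things in the scene. Friction and masses are not known exactly. Their poses are not given: they have to be found in the camera images.
- vac: Crumb vacuum, white and black, lying fixed on its charging dock. Origin: on the worktop, below the point where the tube leaves its front. x is level and runs out along the tube, z is up. The tube's axis is 65 mm above the worktop. Vacuum and dock lie at x = -200 to 0 mm (112 mm wide, up to 156 mm high at the handle); a fixed dark steel inner tube runs on to x = 165 mm.
- pins_mid (a point): Midpoint between the two pins, on the tube's axis, 120 mm along x from the vacuum's origin and 65 mm above the worktop. It does not move with the outer tube. x along the tube, away from the vacuum. (Not part of the task: a tall cabinet stands at the right, from y = -0.44 m rightwards and from x = 0.40 m on; keep the arm clear of it.)
- extension (a joint): How far the grey outer tube is drawn out over the inner one, m: 0 = as found, pins in its outermost hole; next hole at 0.040, a further one at 0.080; stops at -0.004 and 0.084. It only slides (2 N friction); a pin that is out locks it with 1.5 mm play. Close the fingers across both pins, keep hold and draw (some 10 N at first); the pins then ride under the wall.
- grip_holes (a point): Centre of the outer tube between its outermost pair of holes, moves with the tube; x out along the tube. The tube is 30 mm wide (level) and 34 mm high, walls 2 mm, 155 mm long: from 105 mm behind to 50 mm ahead of this point. The holes, 13 mm long and 14 mm high, lie in both side walls here and 40 and 80 mm behind. The pins snap out by themselves at the next hole and stop the tube there.
- pin_a (a joint): Brass pin on the vacuum's +y side of the tube, fixed along the tube; value = how far it is pressed in, m: 0 = out (tip 5 mm proud of the outer tube's side), 0.0052 = flush with the outer tube, about 0.0072 = under the wall. Domed, 10 mm across; springs back; about 2 N presses it flush.
- pin_b (a joint): The same pin on the -y side, facing the other way. Both pins out: 40 mm over the tips.
- shoulder (a point): Centre of the outer tube's end face, on its axis, moves with the outer tube; x points out along the tube. From this face the red spigot stands out 52 mm: 23.2 mm wide and 27.4 mm high at the root, 22.6 x 26.8 mm after 42 mm, then tapering to 16 x 20 mm at its tip.
- nozzle: Loose black crevice nozzle, about 60 g, 144 mm long, on its flat underside. Origin: on the underside, in the plane of the mouth, midway across; x runs from mouth to narrow nose, z up. From the mouth to 92 mm it is 32 mm wide and 36 mm high; grip it across its sides near its centre of mass at x = 73 mm (three red ribs on top). The nose is 22 mm wide and 18 mm high.
- mouth (a point): Centre of the nozzle's mouth, 18 mm above its underside, x towards the nose. The socket behind it is 26 mm wide, 30 mm high and 56 mm deep. Fully home, this point lies on the shoulder point and the mouth's rim touches the tube's end face.
- salt_shaker: Bystander, leave alone: salt shaker, clear with grey cap, 44 mm across, 90 mm tall. Origin: centre of its underside.
- spice_a: Bystander, leave alone: spice jar with red cap, 45 mm across, 106 mm tall. Origin: centre of its underside.
- honey_jar: Bystander, leave alone: honey jar with black lid, 61 mm across, 86 mm tall. Origin: centre of its underside.
- garlic: Bystander, leave alone: garlic bulb, 56 mm. Origin: centre of its underside.
- mug_table: Bystander, leave alone: green and white mug, 86 x 121 mm, 99 mm tall. Origin: centre of its underside.
- lemon: Bystander, leave alone: yellow lemon, 72 x 57 mm, 58 mm tall. Origin: centre of its underside.

How it is judged:
By the outcome, as a careful person would: the job done as asked, in the order asked, and still so for the second after the job is handed in, with the robot touching nothing.
It also fails if it takes over 50 s, if anything falls off the work surface, if the arm or the gripper's body presses on something with over 40 N, if the wrist force passes 120 N, or if a joint passes its speed limit or range.

ROBOT

A 7-joint arm with a two-finger parallel gripper is mounted at the origin on a cart in front of the work surface, level with it; the furniture and walls round the work are solid. World frame = base frame: x ahead of the robot, y to its left, z up, the work surface at z = 0. Lengths are in m, angles in rad, forces in N, time in s.
With the tool pointing down it reaches from about 0.425 to 0.875 m from the base axis. Payload 8.4 kg.
Tool frame: the origin (TCP) lies between the finger pads; the fingertips stand 22 mm ahead of it and the grasp point (between the pads) lies 3 mm ahead of it; z points along the fingers, y is the line along which they close (so a half turn about z gives the same grasp; the last joint's range is limited). The gripper opens to 85 mm and grips with 20 to 120 N. Pads are 22 mm wide; open, the fingers measure 114 mm over their backs; the gripper's body (76 mm by 85 mm) begins 54 mm behind the grasp point. The pads swing forward as they close: fully open they stand 13 mm farther back than shut.
Start: joints at [-1.421, 0.333, 0.04, 1.465, -0.013, 1.343, -0.059], TCP at [0.16, 0.63, 0.223] pointing down, gripper open.
Joint ranges: [-2.58, 2.58], [-0.38, 2.09], [-1.3, 1.39], [0.25, 2.4], [-1.5, 4.64], [0.08, 2.09], [-2.65, 2.65]. Speed limits (rad/s): [2.22, 2.22, 2.79, 2.79, 3.14, 3.14, 3.14].

INTERFACE

Orientations are given as a unit quaternion [w, x, y, z].
In Python, from station import manip gives the robot as it stands.
- The arm moves only by the shell command python3 jog.py 'ROWS'. ROWS is a JSON list of rows, 1 to 12 of them, each of 5 numbers: dx, dy, dz in m, then a turn about the tool's z in rad, then the finger opening in m; each row shifts and turns the commanded pose from where the row before left it, along the tool's axes as they then stand; what a row does not reach is not made up. A row lasts 1/10 s, in which the tool goes at most 0.05 m and 0.15 rad, less where a joint would pass 70% of its speed; a pose out of reach is approached as far as the arm can. The fingers move at their own pace and stop on an object; the grip force is fixed at half the most. Time passes only in rows, so rows that do not move let the fingers close. It prints the time, the measured TCP pose, the force, the opening and the grip force at its end.
- manip.observe(): the state, without advancing time (a new reading comes with each control period).
- manip.camera(name): name is "side" or "top" or "wrist"; returns the picture (420x560x3 uint8, red, green, blue); there is no depth.
- manip.camera_info(name): a dict with "fovy" (degrees; the focal length in pixels is half the picture's height over the tangent of half this angle, whatever the lens; pixels are square), "cx", "cy" (the principal point, pixels), "D" ([k1, k2, p1, p2, k3] as OpenCV has them; the pictures are not rectified), "cam_to_world" (4x4, takes a point from camera to world coordinates); the wrist camera has in their place "mount" (4x4, takes a point from camera to tool coordinates, whose origin is the TCP and whose axes are the flange's). Camera axes: x right, y up, looking along -z (the intrinsics and any distortion apply to the point x, -y, -z); pixel columns grow to the right and rows downward; lengths in m; the calibration is good to about 2 mm. A picture is of the moment at which its call begins: read the wrist's pose just before it. camera_info takes no time and is no camera call.
- manip.finish_job(): hands the job in; it is judged then, once.
The state is a dict: "t": time; "joint_positions": joint angles; "joint_vel": joint speeds; "joint_efforts": joint torques, N m; "tool_pos": TCP position; "ee_rot": TCP orientation; "wrist_force": force on the tool from outside, world axes, zero at the start; "moment": the same for the moment, N m; "finger_gap": finger opening in m; "grasp_force": force on a finger pad.
Only numpy, scipy, OpenCV 4.12 (cv2) and the standard library are available. Lean on these libraries where they do the work, as an engineer would, in place of code of your own. Each camera call takes 0.05 s, during which the arm holds its last target. There are 200 camera calls.

## Working session

There is one attempt and no reset: what is moved stays moved. The work goes in short steps, Python scripts to look and compute and a shell command to move; the robot and the scene stay as the last step left them, time stands still between calls to the robot, and variables do not carry over. Pictures are saved under pics/ and viewed, at most 10 in all, crops included, and the job is handed in when it is done.

```bash
ls; mkdir -p pics; python3 - <<'E'
from station import manip
import cv2,numpy as np
for n in("top","side"):
    im=manip.camera(n); cv2.imwrite(f"pics/{n}0.png",im[:,:,::-1])
    i=manip.camera_info(n); print(n,i)
print(manip.camera_info("wrist")); print(manip.observe())
E
```

```text
jog.py
pics
station.py
top {'fovy': 54.746442099477484, 'cx': 275.67783690068757, 'cy': 206.59584860930786, 'D': array([-0.00322785,  0.        ,  0.        ,  0.        ,  0.        ]), 'cam_to_world': array([[-0.10241763,  0.97455372, -0.19938824,  0.44290046],
       [-0.99473373, -0.10112992,  0.01665959,  0.12480149],
       [-0.00392845,  0.20004444,  0.97977895,  0.97661714],
       [ 0.        ,  0.        ,  0.        ,  1.        ]])}
side {'fovy': 54.13304922291895, 'cx': 276.5246408505238, 'cy': 209.9523611054168, 'D': array([0.01369337, 0.        , 0.        , 0.        , 0.        ]), 'cam_to_world': array([[-0.98284957,  0.09480019, -0.15817603,  0.45374965],
       [-0.18440083, -0.51338193,  0.83811415,  0.92301292],
       [-0.00175134,  0.85290792,  0.52205844,  0.58298911],
       [ 0.        ,  0.        ,  0.        ,  1.        ]])}
{'fovy': 63.113287110490575, 'cx': 278.22067524955287, 'cy': 215.49412102900862, 'D': array([-0.08787728,  0.        ,  0.        ,  0.        ,  0.        ]), 'mount': array([[ 2.91649957e-04,  9.51853224e-01,  3.06554001e-01,
    
[... 304 characters left out ...]
ns': array([-1.42120656,  0.33383028,  0.03986504,  1.46618263, -0.01340533,
        1.34330892, -0.05851305]), 'joint_vel': array([-0.00263617, -0.00108484,  0.00089203, -0.00131734,  0.00014463,
        0.00272167, -0.00065903]), 'joint_efforts': array([ 3.58004552e-03, -6.60019040e+01,  1.37001693e+00, -4.06475651e+01,
        1.70689059e-02,  8.76760430e-03,  6.05730906e-05]), 'tool_pos': array([0.15996316, 0.62956683, 0.22181664]), 'ee_rot': array([-4.63016211e-05,  1.24085218e-01,  9.92271295e-01, -7.30202274e-04]), 'wrist_force': array([0.06123882, 0.26825443, 0.80679877]), 'moment': array([ 0.04825161, -0.02621622, -0.00301335]), 'grasp_force': 0.0, 'finger_gap': 0.08515408132713456}
```

View pics/top0.png

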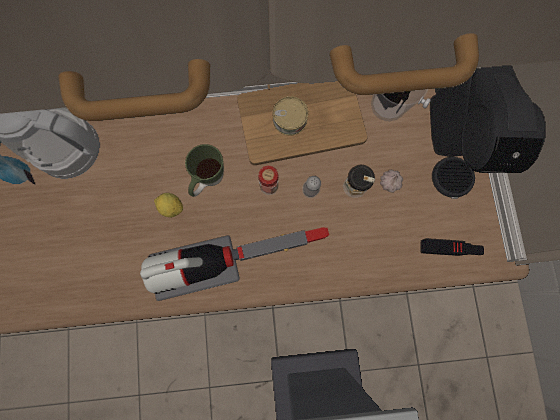

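View pics/side0.png

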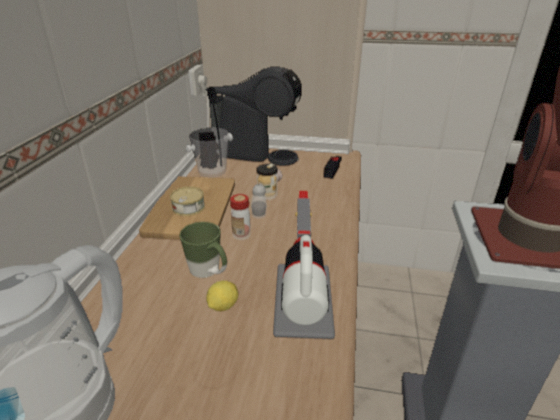

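Top view: the vacuum lies at (190,268) with its tube running right to the red spigot tip at (328,233). The nozzle spans (421..484, 247), with its mouth on the left and ribs near 458. The side view agrees. Next I measure these by ray casting.

```bash
cat > h.py <<'E'
from station import manip
import cv2,numpy as np
from scipy.spatial.transform import Rotation as R
def tool():
    s=manip.observe(); q=s["ee_rot"]; T=np.eye(4)
    T[:3,:3]=R.from_quat([q[1],q[2],q[3],q[0]]).as_matrix(); T[:3,3]=s["tool_pos"]; return T
def shot(n):
    T=tool(); im=manip.camera(n); i=manip.camera_info(n)
    C=T@i["mount"] if n=="wrist" else i["cam_to_world"]
    return im,i,C
def plane(px,z,i,C):
    f=210/np.tan(np.radians(i["fovy"]/2)); K=np.array([[f,0,i["cx"]],[0,f,i["cy"]],[0,0,1]])
    p=cv2.undistortPoints(np.array(px,float).reshape(-1,1,2),K,i["D"])[:,0]
    d=np.c_[p[:,0],-p[:,1],-np.ones(len(p))]@C[:3,:3].T; o=C[:3,3]
    return o+d*((z-o[2])/d[:,2])[:,None]
def rect(mask,z,i,C):
    "world centre, long-axis direction, sizes of the largest blob's outline"
    cs,_=cv2.findContours(mask.astype(np.uint8),cv2.RETR_EXTERNAL,cv2.CHAIN_APPROX_NONE)
    c=max(cs,key=cv2.contourArea)[:,0]; P=plane(c,z,i,C)[:,:2]
    (cx,cy),(w,h),a=cv2.minAreaRect((P*1000).astype(np.float32))
    if h>w: a+=90
    a=np.radians(a); return np.array([cx,cy])/1000,np.array([np.cos(a),np.sin(a)]),max(w,h),min(w,h),c
E
python3 - <<'E'
from h import *
im,i,C=shot("top"); h=cv2.cvtColor(im,cv2.COLOR_RGB2HSV); v=h[...,2].astype(int); s=h[...,1]
def roi(m,x0,x1,y0,y1):
    o=np.zeros_like(m); o[y0:y1,x0:x1]=m[y0:y1,x0:x1]; return o
red=(s>150)&((h[...,0]<8)|(h[...,0]>172))&(v>70)
print("spigot",rect(roi(red,295,340,220,250),.078,i,C)[:4])
print("tube",rect(roi((s<60)&(v>50)&(v<180),244,312,225,262),.082,i,C)[:4])
print("noz",rect(roi((v<70)|red,410,495,232,262),.034,i,C)[:4])
print("ribs",rect(roi(red,410,495,232,262),.036,i,C)[:4])
for p,z in[((163,275),.08),((223,254),.08),((328,233),.065),((421,247),.036),((484,250),.018),((271,185),.1),((313,190),.09),((360,185),.086)]:print(p,plane([p],z,i,C)[0])
E
```

```text
spigot (array([0.55449127, 0.02453173]), array([-0.14124213,  0.98997508]), 49.696231842041016, 24.374507904052734)
tube (array([0.54031049, 0.12128916]), array([-0.13401302,  0.99097957]), 143.37908935546875, 32.69563674926758)
noz (array([ 0.49667706, -0.28858051]), array([0.16915829, 0.9855889 ]), 143.63275146484375, 35.767189025878906)
ribs (array([ 0.4951795 , -0.30741879]), array([-0.98136364,  0.19215985]), 18.620084762573242, 2.311288356781006)
(163, 275) [0.49907829 0.3699737  0.08      ]
(223, 254) [0.53123282 0.23601702 0.08      ]
(328, 233) [ 0.55553484 -0.00222158  0.065     ]
(421, 247) [ 0.50448937 -0.21639744  0.036     ]
(484, 250) [ 0.48337135 -0.36940071  0.018     ]
(271, 185) [0.67127192 0.11523854 0.1       ]
(313, 190) [0.65256143 0.02233006 0.09      ]
(360, 185) [ 0.65408135 -0.08535837  0.086     ]
```

```bash
python3 jog.py '[[-0.0335,-0.028,0,0,0.085],[-0.0335,-0.028,0,0,0.085],[-0.0335,-0.028,0,0,0.085],[-0.0335,-0.028,0,0,0.085],[-0.0335,-0.028,0,0,0.085],[-0.0335,-0.028,0,0,0.085],[-0.0335,-0.028,0,0,0.085],[-0.0335,-0.028,0,0,0.085],[-0.0335,-0.028,0,0,0.085],[-0.0335,-0.028,0,0,0.085],[-0.0335,-0.028,0,0,0.085],[-0.0335,-0.028,0,0,0.085]]'
python3 jog.py '[[-0.0335,-0.028,0,0,0.085],[-0.0335,-0.028,0,0,0.085],[-0.0335,-0.028,0,0,0.085],[0,0,0,0.148,0.085],[0,0,0,0.148,0.085],[0,0,0,0.148,0.085],[0,0,0,0.148,0.085],[0,0,0,0.148,0.085],[0,0,0,0.148,0.085],[0,0,0,0.148,0.085],[0,0,0,0.148,0.085],[0,0,0,0,0.085]]'
python3 - <<'E'
from h import *
T=tool();print(T.round(4)); im,i,C=shot("wrist"); cv2.imwrite("pics/w1.png",im[:,:,::-1]); print(C.round(3))
E
```

```text
t: 1.35
tool_pos: [0.4676, 0.2037, 0.2227]
ee_rot: [0.0, 0.124, 0.992, 0.0]
wrist_force: [0.0, -0.1, -0.1]
finger_gap: 0.0852
grasp_force: 0.0
t: 2.55
tool_pos: [0.5435, 0.0992, 0.2224]
ee_rot: [-0.0, 0.658, 0.753, -0.0]
wrist_force: [-0.6, -0.1, -0.2]
finger_gap: 0.0848
grasp_force: 0.0
[[-1.351e-01  9.908e-01 -4.000e-04  5.435e-01]
 [ 9.908e-01  1.351e-01 -2.000e-04  9.920e-02]
 [-2.000e-04 -4.000e-04 -1.000e+00  2.224e-01]
 [ 0.000e+00  0.000e+00  0.000e+00  1.000e+00]]
[[ 0.991 -0.129 -0.04   0.533]
 [ 0.135  0.943  0.305  0.177]
 [-0.002 -0.308  0.951  0.373]
 [ 0.     0.     0.     1.   ]]
```

View pics/w1.png

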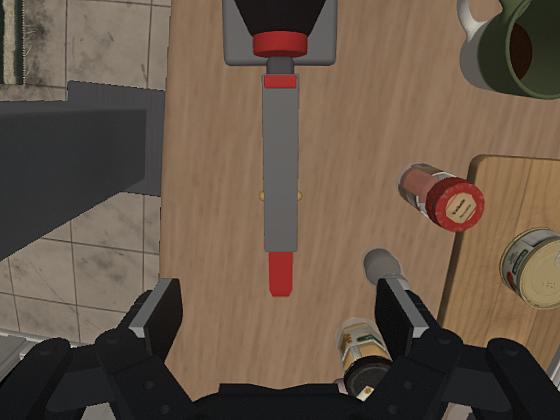

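Wrist view: pins at about (262,196) and (299,196), outer tube spanning rows 75–250, spigot tip at row 297. The jars stay clear of the finger backs.

```bash
python3 - <<'E'
from h import *
im,i,C=shot("wrist"); T=tool(); h=cv2.cvtColor(im,cv2.COLOR_RGB2HSV); s=h[...,1];v=h[...,2]
b=(s>110)&(h[...,0]>15)&(h[...,0]<35)&(v>90)
P=[]
for x0,x1 in((256,267),(296,305)):
    m=np.zeros_like(b); m[186:206,x0:x1]=b[186:206,x0:x1]; y,x=np.nonzero(m); print(len(x),x.min(),x.max(),y.min(),y.max()); P.append([x.mean(),y.mean()])
pw=plane(P,.065,i,C); print("pins",P,pw,"mid",pw.mean(0),"sep",np.linalg.norm(pw[0]-pw[1]))
r=np.array([95,110,130,150,170,215,230,245]); red=(s>150)&((h[...,0]<8)|(h[...,0]>172))
tube=(s<60)&(v>80)
L=[];Rr=[]
for k in r:
    x=np.nonzero(tube[k,240:320])[0]+240; L.append([x.min(),k]);Rr.append([x.max()+1,k])
mid=(plane(L,.082,i,C)+plane(Rr,.082,i,C))/2
w=np.linalg.norm(plane(L,.082,i,C)-plane(Rr,.082,i,C),axis=1); print("width",w.round(4))
d=np.polyfit(mid[:,1],mid[:,0],1); u=np.array([-d[0],-1]);u/=np.linalg.norm(u); print("dir",u,"x at pin y",np.polyval(d,pw[:,1].mean()))
m=np.zeros_like(red);m[240:310,255:305]=red[240:310,255:305]; y,x=np.nonzero(m); print("spig rows",y.min(),y.max())
print("tip",plane([[x[y>y.max()-2].mean(),y.max()+1]],.075,i,C),"should",plane([[281,y.min()]],.082,i,C))
t=pw.mean(0)-T[:3,3]; print("delta tool",T[:3,:3].T@t, "yaw err(turn)", u@-T[:2,:2])
E
```

```text
40 259 263 191 200
33 298 301 191 200
pins [[np.float64(261.15), np.float64(195.825)], [np.float64(299.24242424242425), np.float64(195.42424242424244)]] [[0.52744747 0.09526707 0.065     ]
 [0.56251473 0.10067235 0.065     ]] mid [0.5449811  0.09796971 0.065     ] sep 0.035481394722639455
width [0.0293 0.0296 0.03   0.0296 0.0293 0.0296 0.03   0.0304]
dir [ 0.13952989 -0.99021786] x at pin y 0.5453095126230693
spig rows 252 296
tip [[ 0.5590743  -0.00291666  0.075     ]] should [[0.55274761 0.04897346 0.082     ]]
delta tool [-0.00143692  0.00130386  0.15751898] yaw err(turn) [0.99999661 0.00260257]
```

```bash
python3 jog.py '[[-0.0014,0.0014,0.034,-0.004,0.085],[0,0,0.04,0,0.085],[0,0,0.04,0,0.07],[0,0,0.04,0,0.07],[0,0,0,0,0.06],[0,0,0,0,0.02],[0,0,0,0,0.02],[0,0,0,0,0.02],[0,0,0,0,0.02],[0,0,0,0,0.02],[0,0,0,0,0.02]]'
python3 - <<'E'
from h import *
im,i,C=shot("wrist"); cv2.imwrite("pics/w2.png",im[:,:,::-1]); print(tool()[:3,3])
E
```

```text
t: 3.75
tool_pos: [0.5456, 0.098, 0.0713]
ee_rot: [-0.0, 0.655, 0.756, 0.001]
wrist_force: [-5.9, -1.7, 9.1]
finger_gap: 0.0261
grasp_force: 58.5
[0.54561859 0.09799443 0.07123909]
```

View pics/w2.png

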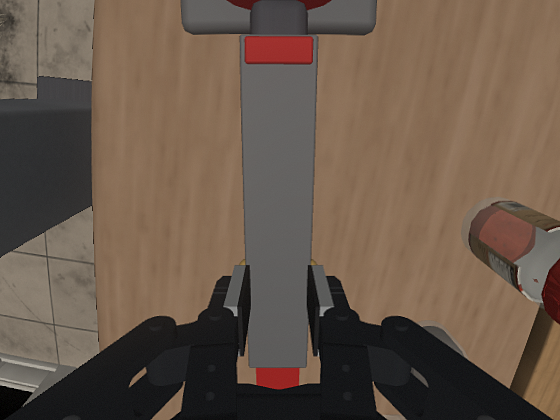

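```bash
python3 - <<'E'
from h import *
im,i,C=shot("wrist"); T=tool(); s=manip.observe(); print(s["wrist_force"],s["finger_gap"],s["moment"],T[:3,3])
h=cv2.cvtColor(im,cv2.COLOR_RGB2HSV)
b=(h[...,1]>90)&(h[...,0]>15)&(h[...,0]<35)&(h[...,2]>80)
for x0,x1 in((232,252),(306,325)):
    y,x=np.nonzero(b[250:290,x0:x1]); print(len(x), x.min()+x0,x.max()+x0,y.min()+250,y.max()+250)
def proj(p):
    f=210/np.tan(np.radians(i["fovy"]/2)); q=np.linalg.inv(C)@[*p,1]; a=np.array([[q[0],-q[1],-q[2]]])
    return cv2.projectPoints(a,np.zeros(3),np.zeros(3),np.array([[f,0,i["cx"]],[0,f,i["cy"]],[0,0,1]]),i["D"])[0].ravel().round(1)
for n,t in dict(pinA=(0,.0155,-.003+.006),tcp=(0,.0155,0),pinback=(.005,.015,.006),padback=(.011,.015,.0),padbackdeep=(.011,.015,.02)).items():
    print(n,proj((T@[*t,1])[:3]))
cv2.imwrite("pics/w3.png",cv2.resize(im[225:375,200:360,::-1],None,fx=4,fy=4,interpolation=cv2.INTER_CUBIC))
E
```

```text
[-6.34982395 -2.2812757   8.30474056] 0.026434758585614775 [-0.435569    1.61679993 -0.00481969] [0.54562176 0.09795524 0.07122547]
27 239 245 259 264
26 311 316 259 264
pinA [309.7 270.8]
tcp [310.2 273.6]
pinback [308.5 259.2]
padback [309.9 253.2]
padbackdeep [306.7 237.9]
```

View pics/w3.png

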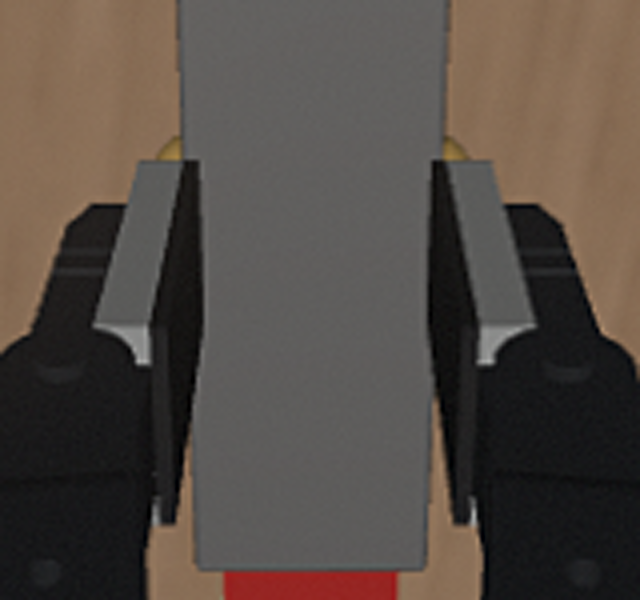

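The crop shows the pin domes still sticking out at full-image (242,262) and (313,262), just beside the pads, so they may not be pressed. I'll check from the side camera.

```bash
python3 - <<'E'
from h import *
im,i,C=shot("side"); print(manip.observe()["finger_gap"])
cv2.imwrite("pics/s2.png",cv2.resize(im[120:250,230:390,::-1],None,fx=4.5,fy=4.5,interpolation=cv2.INTER_CUBIC))
E
```

```text
0.026630822741926158
```

View pics/s2.png

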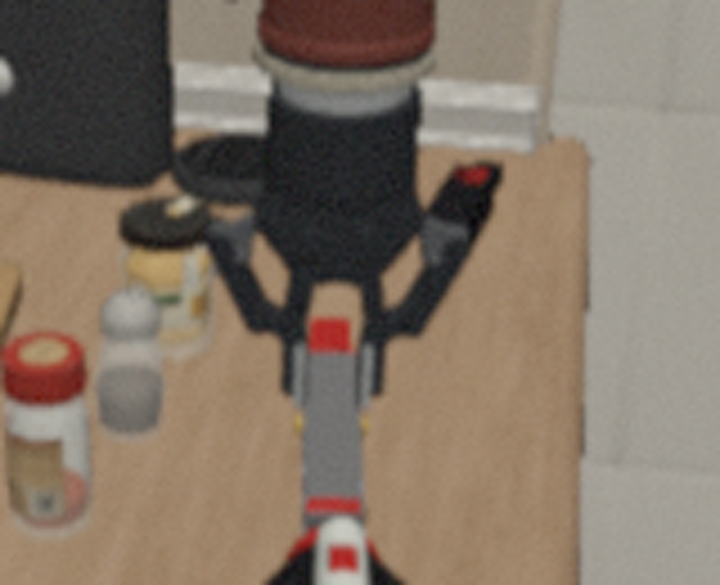

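```bash
python3 - <<'E'
from h import *
i=manip.camera_info("side");C=i["cam_to_world"]
for n,p in dict(tip=(300,403),tipR=(375,398),pinL=(299,425),pinR=(365,425),body=(330,278)).items():
    a=plane([[230+p[0]/4.5,120+p[1]/4.5]],0,i,C)[0];b=plane([[230+p[0]/4.5,120+p[1]/4.5]],.1,i,C)[0]
    t=(.098-a[1])/(b[1]-a[1]); print(n,a+(b-a)*t, "y at z=.065",(a+(b-a)*.65))
E
python3 jog.py '[[0,0,0,0,0.06],[0,0,0,0,0.06],[0,0,0,0,0.06]]'
python3 - <<'E'
from h import *
im,i,C=shot("wrist"); print(tool()[:3,3]); cv2.imwrite("pics/w4.png",im[:,:,::-1])
E
```

```text
tip [0.56090826 0.098      0.07558891] y at z=.065 [0.56314455 0.08078285 0.065     ]
tipR [0.52166057 0.098      0.08299278] y at z=.065 [0.5241044  0.06831123 0.065     ]
pinL [0.56111411 0.098      0.0618993 ] y at z=.065 [0.56047525 0.10290917 0.065     ]
pinR [0.52616307 0.098      0.06588239] y at z=.065 [0.52628664 0.0965922  0.065     ]
body [0.54746567 0.098      0.15087546] y at z=.065 [ 0.56609018 -0.06595772  0.065     ]
t: 4.2
tool_pos: [0.546, 0.0983, 0.0697]
ee_rot: [0.0, 0.655, 0.756, 0.001]
wrist_force: [0.0, -0.7, 0.1]
finger_gap: 0.0597
grasp_force: 0.0
[0.54583399 0.09821736 0.069401  ]
```

View pics/w4.png

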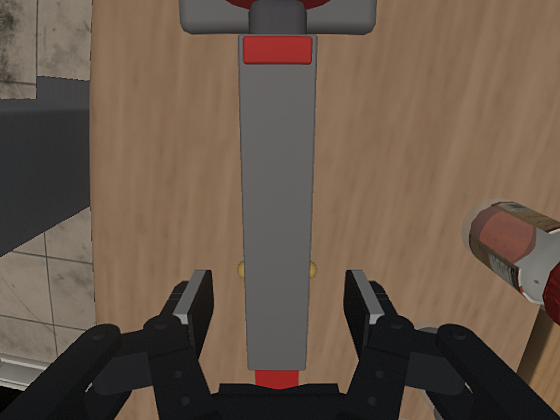

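w4: open pad tips at (213,270) and (345,270), pins fully out at (241,270) and (313,270). The pad tip scale (132 px for 59.7 mm) and the side rays both put the tips near z≈0.08. That is about 25–30 mm higher than the stated tool length implies, so I lower with the fingers open and re-check.

```bash
python3 jog.py '[[0,0,0.01,0,0.06],[0,0,0.01,0,0.06],[0,0,0.01,0,0.06],[0,0,0,0,0.06]]'
python3 - <<'E'
from h import *
im,i,C=shot("wrist"); print(tool()[:3,3],manip.observe()["wrist_force"]); a=im[150:420,130:430,::-1]
b=shot("side")[0][120:250,230:390,::-1]
cv2.imwrite("pics/w5.png",np.hstack([cv2.resize(a,(400,360)),cv2.resize(b,(400,360),interpolation=cv2.INTER_CUBIC)]))
E
```

```text
t: 4.65
tool_pos: [0.5439, 0.0976, 0.0365]
ee_rot: [-0.001, 0.655, 0.755, -0.002]
wrist_force: [-0.6, -0.1, 0.2]
finger_gap: 0.0598
grasp_force: 0.0
[0.54442    0.09759325 0.03740859] [-0.08138923  0.14086113 -0.14168786]
```

View pics/w5.png

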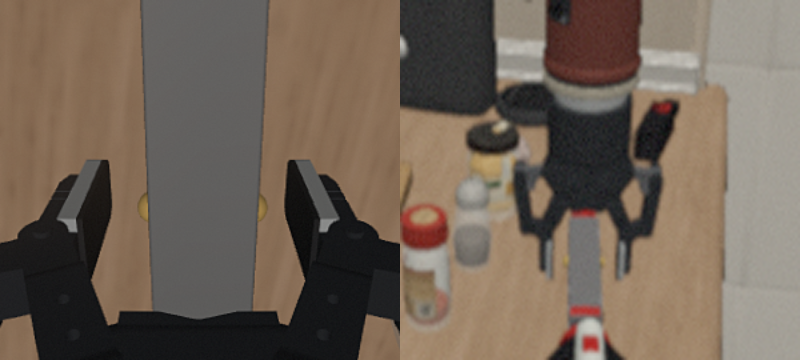

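Now the pads straddle the pins: side-panel tips at row 278 against pins at row 260, and in the wrist panel the pins sit level with the pads. There is no contact force. Closing.

```bash
python3 jog.py '[[0,0,0,0,0.02],[0,0,0,0,0.02],[0,0,0,0,0.02],[0,0,0,0,0.02],[0,0,0,0,0.02],[0,0,0,0,0.02]]'
python3 - <<'E'
from h import *
im,i,C=shot("wrist"); print(tool()[:3,3],manip.observe()["wrist_force"])
h=cv2.cvtColor(im,cv2.COLOR_RGB2HSV);b=(h[...,1]>90)&(h[...,0]>15)&(h[...,0]<35)&(h[...,2]>80)&(np.abs(h[...,1].astype(int)-150)<100)
for x0,x1 in((225,262),(300,340)):
    y,x=np.nonzero(b[250:340,x0:x1]&(h[250:340,x0:x1,1]>130)); print(len(x))
E
```

```text
t: 5.35
tool_pos: [0.5455, 0.098, 0.0392]
ee_rot: [0.0, 0.655, 0.755, 0.0]
wrist_force: [-1.8, -0.3, 6.9]
finger_gap: 0.0291
grasp_force: 59.5
[0.54544216 0.09793934 0.03914233] [-2.81596886 -0.94827444  6.04191735]
0
0
```

The gap is 29 mm, equal to the tube width, and no brass shows, so the pins are pressed. Drawing.

```bash
python3 jog.py '[[-0.005,0,0,0,0.02],[-0.005,0,0,0,0.02],[-0.005,0,0,0,0.02],[-0.005,0,0,0,0.02],[-0.005,0,0,0,0.02],[-0.005,0,0,0,0.02],[-0.004,0,0,0,0.02],[-0.003,0,0,0,0.02],[-0.003,0,0,0,0.02],[0,0,0,0,0.02],[0,0,0,0,0.02]]'
python3 - <<'E'
from h import *
im,i,C=shot("wrist"); T=tool(); print(T[:3,3]); cv2.imwrite("pics/w6.png",cv2.resize(im[0:420,80:480,::-1],(560,588)))
E
```

```text
t: 6.5
tool_pos: [0.551, 0.0582, 0.0392]
ee_rot: [-0.0, 0.655, 0.755, 0.0]
wrist_force: [-2.4, -0.9, 7.6]
finger_gap: 0.0291
grasp_force: 59.2
[0.55107096 0.05825083 0.03919061]
```

View pics/w6.png

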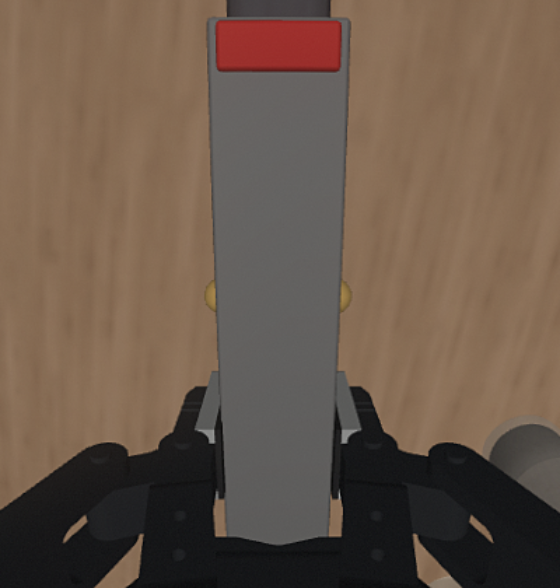

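Drawn 40.1 mm. Both brass pins are fully out at about (212,296) and (345,296), one pitch behind the pads. Releasing and heading to the nozzle.

```bash
python3 jog.py '[[0,0,0,0,0.06],[0,0,0,0,0.06],[0,0,0,0,0.06],[0,0,-0.04,0,0.06],[0,0,-0.045,0,0.085],[0,0,-0.045,0,0.085],[0,0,-0.045,0,0.085],[-0.042,-0.0128,0,0,0.085],[-0.042,-0.0128,0,0,0.085],[-0.042,-0.0128,0,0,0.085],[-0.042,-0.0128,0,0,0.085],[-0.042,-0.0128,0,0,0.085]]'
python3 jog.py '[[-0.042,-0.0128,0,0,0.085],[-0.042,-0.0128,0,0,0.085],[-0.042,-0.0128,0,0,0.085],[0,0,0,0.103,0.085],[0,0,0,0.103,0.085],[0,0,0,0.103,0.085],[0,0,0,0,0.085]]'
python3 - <<'E'
from h import *
im,i,C=shot("wrist"); print(tool().round(4)); cv2.imwrite("pics/w7.png",im[:,:,::-1])
E
```

```text
t: 7.75
tool_pos: [0.5168, -0.1601, 0.2138]
ee_rot: [0.0, 0.655, 0.756, 0.0]
wrist_force: [0.9, -0.4, -0.2]
finger_gap: 0.085
grasp_force: 0.0
t: 8.45
tool_pos: [0.497, -0.2888, 0.2135]
ee_rot: [-0.0, 0.764, 0.645, -0.0]
wrist_force: [0.4, 0.7, 0.7]
finger_gap: 0.0847
grasp_force: 0.0
[[ 1.641e-01  9.864e-01 -3.000e-04  4.970e-01]
 [ 9.864e-01 -1.641e-01 -2.000e-04 -2.887e-01]
 [-2.000e-04 -3.000e-04 -1.000e+00  2.135e-01]
 [ 0.000e+00  0.000e+00  0.000e+00  1.000e+00]]
```

View pics/w7.png

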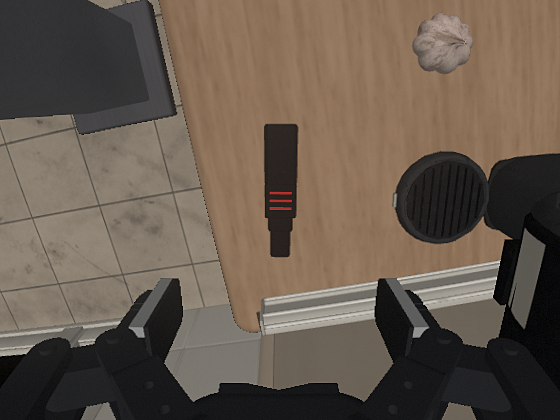

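Nozzle: mouth edge at row 124 (columns 264–298), ribs at rows 192–210, nose end at row 257, nearly upright in the image. That was my last permitted view, so from here I measure numerically only.

```bash
cat > noz.py <<'E'
from h import *
def nozzle(zt,r0,r1,c0,c1,edge=.6,thr=75):
    im,i,C=shot("wrist"); T=tool(); h=cv2.cvtColor(im,cv2.COLOR_RGB2HSV); v=h[...,2]
    red=(h[...,1]>150)&((h[...,0]<8)|(h[...,0]>172))
    m=np.zeros(v.shape,np.uint8); m[r0:r1,c0:c1]=((v<thr)|red)[r0:r1,c0:c1]
    m=cv2.morphologyEx(m,cv2.MORPH_OPEN,np.ones((3,3),np.uint8)); y,x=np.nonzero(m)
    a,b=y.min(),y.max(); print("rows",a,b)
    rows=range(a+5,a+int(edge*(b-a)),3)
    L=[[x[y==k].min(),k] for k in rows];Rr=[[x[y==k].max()+1,k] for k in rows]
    l,r=plane(L,zt,i,C),plane(Rr,zt,i,C); mid=(l+r)[:,:2]/2
    print("width",np.linalg.norm(l-r,axis=1).round(4))
    d=np.polyfit(mid[:,1],mid[:,0],1); u=np.array([-d[0],-1]);u/=np.linalg.norm(u)
    xm=x[y==a+2].mean(); mo=plane([[xm,a]],zt,i,C)[0]; no=plane([[x[y==b-2].mean(),b+1]],zt/2,i,C)[0]
    rr=red&(m>0); ry,rx=np.nonzero(rr); 
    if len(ry): print("ribs mid along u from mouth",(plane([[rx.mean(),(ry.min()+ry.max()+1)/2]],zt,i,C)[0]-mo)[:2]@u)
    print("dir",u,"mouth",mo,"nose",no,"len",np.linalg.norm((no-mo)[:2]))
    return u,mo,T
E
python3 - <<'E'
from noz import *
u,mo,T=nozzle(.036,100,275,250,312)
g=mo[:2]+.073*u; print("grasp",g,"tool delta",T[:2,:2].T@(g-T[:2,3]),"angle",T[:2,:2].T@-u)
E
```

```text
rows 124 256
width [0.031  0.031  0.0311 0.0312 0.0313 0.0323 0.0314 0.0315 0.0316 0.0316
 0.0317 0.0318 0.0319 0.031  0.0311 0.0311 0.0312 0.0313 0.0314 0.0305
 0.0306 0.0306 0.0307 0.0308 0.0309]
ribs mid along u from mouth 0.0747485495718371
dir [-0.17180729 -0.98513058] mouth [ 0.50928375 -0.22747948  0.036     ] nose [ 0.48392091 -0.36946179  0.018     ] len 0.14422985482037617
grasp [ 0.49674182 -0.29939401] tool delta [-0.01071415  0.00142139] angle [0.99995972 0.00897475]
```

```bash
python3 jog.py '[[-0.0107,0.0014,0.03,0.009,0.06],[0,0,0.045,0,0.06],[0,0,0.045,0,0.06],[0,0,0.045,0,0.06],[0,0,0.008,0,0.06],[0,0,0,0,0.06],[0,0,0,0,0.06]]'
python3 jog.py '[[0,0,0.006,0,0.06],[0,0,0.006,0,0.06],[0,0,0,0,0.06]]'
python3 - <<'E'
from h import *
im,i,C=shot("side"); i2=i
# dark finger pads near nozzle: lowest grey/dark extents, projected column near the fingers
for n,T in(("tool",tool()),):
    print(T[:3,3])
f=210/np.tan(np.radians(i["fovy"]/2)); K=np.array([[f,0,i["cx"]],[0,f,i["cy"]],[0,0,1]])
def proj(p):
    q=np.linalg.inv(C)@[*p,1]; return cv2.projectPoints(np.array([[q[0],-q[1],-q[2]]]),np.zeros(3),np.zeros(3),K,i["D"])[0].ravel().round(1)
T=tool()
for z in(.022,.009,-.005,-.011,-.02):print("tip z",z,[proj((T@[.011,s*.034,z,1])[:3]) for s in(-1,1)])
g=cv2.cvtColor(im,cv2.COLOR_RGB2GRAY)
print("w5 tip",[plane([[289.2,220.4]],z,i,C)[0].round(4) for z in(.03,.04,.05,.06)])
for s in(-1,1):
    c,r=proj((T@[.011,s*.034,0,1])[:3]).astype(int); print(c,r,g[r-16:r+16:1,c-1:c+2].mean(1).astype(int))
E
```

```text
t: 9.25
tool_pos: [0.4978, -0.3005, 0.0428]
ee_rot: [0.001, 0.766, 0.642, 0.0]
wrist_force: [0.4, -0.4, 0.8]
finger_gap: 0.0599
grasp_force: 0.0
t: 9.55
tool_pos: [0.4967, -0.2992, 0.0286]
ee_rot: [-0.0, 0.766, 0.642, 0.0]
wrist_force: [0.0, 0.7, -0.1]
finger_gap: 0.0601
grasp_force: 0.0
[ 0.49672521 -0.29935545  0.02873414]
tip z 0.022 [array([342.9, 169.7]), array([322.3, 166.5])]
tip z 0.009 [array([343.3, 166. ]), array([322.5, 162.8])]
tip z -0.005 [array([343.6, 162. ]), array([322.8, 158.9])]
tip z -0.011 [array([343.8, 160.2]), array([322.9, 157.1])]
tip z -0.02 [array([344.1, 157.6]), array([323. , 154.5])]
w5 tip [array([0.5813, 0.0782, 0.03  ]), array([0.579 , 0.0935, 0.04  ]), array([0.5767, 0.1088, 0.05  ]), array([0.5744, 0.124 , 0.06  ])]
343 163 [139 133 134 149 156 147 135 123 117 116 113 112 122 133 138 137 138 139
 138 140 138 138 137 140 139 139 137 138 136 136 134 132]
322 160 [ 57  73  78  81  85  89  94  92  87  99 118 127 130 133 135 134 135 134
 133 134 134 134 134 130 125 123 121 121 117 119 117 118]
```

Consistent: at this opening the tips stand about 12 mm behind the reported TCP. Lower until the pads straddle the nozzle, watching the force.

```bash
python3 jog.py '[[0,0,0.007,0,0.06],[0,0,0.007,0,0.06],[0,0,0,0,0.06]]'; python3 jog.py '[[0,0,0.006,0,0.06],[0,0,0.006,0,0.06],[0,0,0,0,0.06]]'
```

```text
t: 9.9
tool_pos: [0.496, -0.2991, 0.0135]
ee_rot: [-0.001, 0.766, 0.642, -0.0]
wrist_force: [0.7, 0.7, 0.6]
finger_gap: 0.0601
grasp_force: 0.0
t: 10.2
tool_pos: [0.4961, -0.2992, 0.0017]
ee_rot: [-0.001, 0.767, 0.642, -0.0]
wrist_force: [-0.8, 0.1, -0.4]
finger_gap: 0.0601
grasp_force: 0.0
```

```bash
python3 jog.py '[[0,0,0,0,0.04],[0,0,0,0,0.02],[0,0,0,0,0.02],[0,0,0,0,0.02],[0,0,0,0,0.02],[0,0,0,0,0.02],[0,0,0,0,0.02]]'
```

```text
t: 10.9
tool_pos: [0.497, -0.2997, 0.003]
ee_rot: [0.0, 0.767, 0.642, 0.0]
wrist_force: [0.1, 0.0, 5.1]
finger_gap: 0.0313
grasp_force: 60.7
```

```bash
python3 jog.py '[[0,0,-0.015,0,0.02],[0,0,-0.032,0,0.02],[0,0,0,-0.106,0.02],[0,0,0,-0.106,0.02],[0,0,0,-0.105,0.02],[0.0278,0.0206,0,0,0.02],[0.0278,0.0206,0,0,0.02],[0.0278,0.0206,0,0,0.02],[0.0278,0.0206,0,0,0.02],[0.0278,0.0206,0,0,0.02],[0,0,0,0,0.02],[0,0,0,0,0.02]]'
python3 - <<'E'
from noz import *
T=tool(); print(T.round(4)); im,i,C=shot("wrist"); v=im.max(2); print("rows at col278", [(k,int(v[k,278])) for k in range(0,300,8)])
h=cv2.cvtColor(im,cv2.COLOR_RGB2HSV); red=(h[...,1]>150)&((h[...,0]<8)|(h[...,0]>172))
y,x=np.nonzero(red); print("red rows",[(k,int(x[y==k].min()),int(x[y==k].max())) for k in range(0,419,8) if (y==k).any()])
cv2.imwrite("pics/w8.png",im[:,:,::-1])
E
```

```text
t: 12.1
tool_pos: [0.5793, -0.1466, 0.0501]
ee_rot: [-0.0, 0.655, 0.756, -0.0]
wrist_force: [0.0, -1.3, -1.0]
finger_gap: 0.0312
grasp_force: 60.0
[[-1.426e-01  9.898e-01 -2.000e-04  5.793e-01]
 [ 9.898e-01  1.426e-01 -2.000e-04 -1.466e-01]
 [-2.000e-04 -2.000e-04 -1.000e+00  5.010e-02]
 [ 0.000e+00  0.000e+00  0.000e+00  1.000e+00]]
rows at col278 [(0, 188), (8, 181), (16, 175), (24, 172), (32, 96), (40, 160), (48, 158), (56, 158), (64, 165), (72, 167), (80, 166), (88, 167), (96, 168), (104, 169), (112, 171), (120, 175), (128, 51), (136, 47), (144, 43), (152, 43), (160, 41), (168, 37), (176, 37), (184, 37), (192, 37), (200, 35), (208, 31), (216, 35), (224, 33), (232, 32), (240, 34), (248, 34), (256, 36), (264, 32), (272, 35), (280, 36), (288, 32), (296, 184)]
red rows [(0, 249, 312), (8, 251, 309), (16, 254, 306), (24, 256, 304), (32, 259, 301), (136, 524, 524), (296, 250, 306), (312, 251, 305), (328, 252, 305)]
```

```bash
cat > fit.py <<'E'
from h import *
def fit(r0=130,r1=270,s0=0,s1=22,vis=True):
    im,i,C=shot("wrist"); T=tool(); Ti=np.linalg.inv(T); h=cv2.cvtColor(im,cv2.COLOR_RGB2HSV)
    red=(h[...,1]>150)&((h[...,0]<8)|(h[...,0]>172)); blk=h[...,2]<85
    def line(m,rows,z):
        L=[];Q=[]
        for k in rows:
            x=np.nonzero(m[k,200:360])[0]+200; L.append([x.min(),k]);Q.append([x.max()+1,k])
        a,b=[(np.c_[plane(p,z,i,C),np.ones(len(p))]@Ti.T)[:,:2] for p in(L,Q)]
        mid=(a+b)/2; w=np.linalg.norm(a-b,axis=1); p=np.polyfit(mid[:,0],mid[:,1],1)
        return p,w,mid
    n=line(blk,range(r0,r1,6),.083); s=line(red,range(s0,s1,2),.0785)
    col=np.nonzero(blk[:r1,270:290].mean(1)>.5)[0]; k=col.min()
    mo=(Ti@np.r_[plane([[278,k]],.083,i,C)[0],1])
    print("nozzle slope,off",n[0],"w",n[1].round(4)); print("spigot slope,off",s[0],"w",s[1].round(4),"x",s[2][[0,-1],0])
    print("mouth row",k,"x",mo[0].round(4),"nozzle y at mouth",np.polyval(n[0],mo[0]).round(4),"spigot y ext. at tip", s[2][-1,1].round(4))
    r=np.nonzero(red[:120,270:290].mean(1)>.5)[0]
    if len(r): print("tip row",r.max(), "x",(Ti@np.r_[plane([[278,r.max()+1]],.075,i,C)[0],1])[0])
E
python3 -c "
from fit import *
fit()"
```

```text
nozzle slope,off [-0.00446568  0.0002365 ] w [0.0318 0.0313 0.0314 0.0315 0.0317 0.0315 0.0313 0.0315 0.0316 0.0318
 0.0316 0.0314 0.0312 0.0314 0.0316 0.0314 0.0316 0.0314 0.0316 0.0314
 0.0316 0.0314 0.0312 0.0318]
spigot slope,off [0.00374929 0.00068914] w [0.02   0.0194 0.0191 0.0188 0.0185 0.0179 0.0176 0.0173 0.0169 0.0163
 0.016 ] x [0.11318886 0.10705141]
mouth row 22 x 0.1054 nozzle y at mouth -0.0002 spigot y ext. at tip 0.001
tip row 33 x 0.10335335622233591
```

```bash
python3 jog.py '[[0,0.0006,0,0.0076,0.02],[0.012,0,0,0,0.02],[0.012,0,0,0,0.02],[0.008,0,0,0,0.02],[0.006,0,0,0,0.02],[0,0,0,0,0.02]]'; python3 jog.py '[[0.006,0,0,0,0.02],[0.006,0,0,0,0.02],[0.006,0,0,0,0.02],[0,0,0,0,0.02]]'
python3 - <<'E'
from h import *
T=tool(); u=np.array([.1395,-.9902]); s=np.array([.545,.098])+.09*u; print("TCP along u from shoulder",(T[:2,3]-s)@u,"lateral",(T[:2,3]-s)@[u[1],-u[0]],T[2,3]); print(manip.observe()["moment"])
E
```

```text
t: 12.8
tool_pos: [0.5747, -0.1081, 0.0496]
ee_rot: [-0.0, 0.658, 0.753, 0.0]
wrist_force: [0.5, 0.3, -0.1]
finger_gap: 0.0308
grasp_force: 60.0
t: 13.2
tool_pos: [0.5722, -0.0906, 0.0495]
ee_rot: [-0.0, 0.658, 0.753, 0.0]
wrist_force: [0.6, 0.3, -0.7]
finger_gap: 0.0307
grasp_force: 60.0
TCP along u from shoulder 0.1006015231859295 lateral -0.0006374294856570251 0.04951900557355544
[0.02413014 0.03384327 0.02486276]
```

```bash
python3 jog.py '[[0.006,0,0,0,0.02],[0.006,0,0,0,0.02],[0.006,0,0,0,0.02],[0.004,0,0,0,0.02],[0,0,0,0,0.02]]'; python3 jog.py '[[0.002,0,0,0,0.02],[0.002,0,0,0,0.02],[0,0,0,0,0.02]]';  python3 jog.py '[[0.002,0,0,0,0.02],[0,0,0,0,0.02]]'
```

```text
t: 13.7
tool_pos: [0.5693, -0.0691, 0.0496]
ee_rot: [-0.0, 0.658, 0.753, 0.0]
wrist_force: [-0.1, -0.2, -0.9]
finger_gap: 0.0309
grasp_force: 60.0
t: 14.0
tool_pos: [0.5688, -0.0659, 0.0496]
ee_rot: [-0.0, 0.658, 0.753, -0.0]
wrist_force: [-0.5, 0.0, -0.7]
finger_gap: 0.0309
grasp_force: 60.0
t: 14.2
tool_pos: [0.5685, -0.0639, 0.0496]
ee_rot: [-0.0, 0.658, 0.753, 0.0]
wrist_force: [-0.5, 0.6, -1.9]
finger_gap: 0.0309
grasp_force: 60.0
```

```bash
python3 jog.py '[[0.001,0,0,0,0.02],[0,0,0,0,0.02]]'|sed -n 2,4p; python3 jog.py '[[0.001,0,0,0,0.02],[0,0,0,0,0.02]]'|sed -n 2,4p;  python3 jog.py '[[0.001,0,0,0,0.02],[0,0,0,0,0.02]]'|sed -n 2,4p; python3 jog.py '[[0.001,0,0,0,0.02],[0,0,0,0,0.02]]'|sed -n 2,4p
```

```text
tool_pos: [0.5684, -0.063, 0.0496]
ee_rot: [-0.0, 0.658, 0.753, -0.0]
wrist_force: [-0.0, 0.0, -0.9]
tool_pos: [0.5683, -0.0621, 0.0497]
ee_rot: [0.0, 0.658, 0.753, 0.0]
wrist_force: [0.6, -0.1, -0.7]
tool_pos: [0.5682, -0.0615, 0.0497]
ee_rot: [0.0, 0.658, 0.753, -0.0]
wrist_force: [-0.4, -1.3, -0.6]
tool_pos: [0.5681, -0.0607, 0.0497]
ee_rot: [0.0, 0.659, 0.753, -0.0]
wrist_force: [-0.5, -4.3, -0.8]
```

```bash
python3 jog.py '[[0.001,0,0,0,0.02],[0,0,0,0,0.02]]'|sed -n 2,4p; python3 jog.py '[[0.0015,0,0,0,0.02],[0,0,0,0,0.02]]'|sed -n 2,4p;  python3 jog.py '[[0.0015,0,0,0,0.02],[0,0,0,0,0.02]]'|sed -n 2,4p
```

```text
tool_pos: [0.568, -0.0606, 0.0498]
ee_rot: [0.001, 0.659, 0.752, -0.0]
wrist_force: [1.0, -5.3, -1.8]
tool_pos: [0.5679, -0.0604, 0.0499]
ee_rot: [0.001, 0.659, 0.752, -0.001]
wrist_force: [2.3, -10.7, -1.2]
tool_pos: [0.5679, -0.0603, 0.05]
ee_rot: [0.002, 0.659, 0.752, -0.001]
wrist_force: [2.6, -14.7, -2.3]
```

```bash
python3 - <<'E'
from h import *
im,i,C=shot("wrist"); h=cv2.cvtColor(im,cv2.COLOR_RGB2HSV); red=(h[...,1]>150)&((h[...,0]<8)|(h[...,0]>172))
v=h[...,2]; T=tool(); Ti=np.linalg.inv(T)
print([(k,v[k,278],int(red[k,270:288].sum())) for k in range(100,140,2)])
b=(h[...,1]>110)&(h[...,0]>15)&(h[...,0]<35)&(v>80); y,x=np.nonzero(b[0:130,220:340]); print("brass?",len(x),y.min() if len(y) else 0)
for k in (120,124,128): print(k,(Ti@np.r_[plane([[278,k]],.083,i,C)[0],1])[:2])
E
```

```text
[(100, np.uint8(116), 0), (102, np.uint8(117), 0), (104, np.uint8(116), 0), (106, np.uint8(117), 0), (108, np.uint8(117), 0), (110, np.uint8(116), 0), (112, np.uint8(115), 0), (114, np.uint8(118), 0), (116, np.uint8(116), 0), (118, np.uint8(116), 0), (120, np.uint8(117), 0), (122, np.uint8(117), 0), (124, np.uint8(116), 0), (126, np.uint8(92), 0), (128, np.uint8(39), 0), (130, np.uint8(43), 0), (132, np.uint8(44), 0), (134, np.uint8(43), 0), (136, np.uint8(44), 0), (138, np.uint8(43), 0)]
brass? 0 0
120 [ 0.07438696 -0.00032495]
124 [ 0.07307725 -0.00032476]
128 [ 0.07176035 -0.00032458]
```

Firm stop at 15 N with no red left visible at the joint, so it is home. Relieve most of the push, release narrowly because the honey jar is near, and rise.

```bash
python3 jog.py '[[-0.0025,0,0,0,0.02],[0,0,0,0,0.05],[0,0,0,0,0.05],[0,0,0,0,0.05],[0,0,0,0,0.05]]'; python3 jog.py '[[0,0,-0.02,0,0.05],[0,0,-0.04,0,0.05],[0,0,-0.045,0,0.05],[0,0,-0.045,0,0.05],[0,0,0,0,0.05]]'
python3 - <<'E'
from h import *
im,i,C=shot("wrist"); T=tool(); Ti=np.linalg.inv(T); h=cv2.cvtColor(im,cv2.COLOR_RGB2HSV);v=h[...,2].astype(int);s=h[...,1]
red=(s>150)&((h[...,0]<8)|(h[...,0]>172))
blk=v<75
col=np.nonzero(blk[:,275:285].mean(1)>.5)[0]; print("black rows",col.min(),col[:3],"v",v[max(col.min()-6,0):col.min()+90:4,280])
k=col[col>90].min(); print("rim",k,plane([[280,k]],.083,i,C)[0],"expect y",.0089)
def line(m,rows,z):
    L=[];Q=[]
    for r in rows:
        x=np.nonzero(m[r,225:335])[0]+225; L.append([x.min(),r]);Q.append([x.max()+1,r])
    a,b=plane(L,z,i,C),plane(Q,z,i,C); mid=(a+b)/2; p=np.polyfit(mid[:,1],mid[:,0],1); print(p,np.linalg.norm(a-b,axis=1).round(4)); return p
print("red rows near joint",[(r,int(red[r,265:295].sum())) for r in range(k-12,k+6,2)])
a=line(blk,range(k+6,k+66,6),.083); b=line((s<60)&(v>80),range(max(k-50,4),k-6,6),.082)
print("x at joint",np.polyval(a,.009),np.polyval(b,.009))
br=(s>110)&(h[...,0]>15)&(h[...,0]<35)&(v>90); y,x=np.nonzero(br[0:k,240:320]); 
if len(y): print("brass",len(y),x.min()+240,x.max()+240,y.min(),y.max())
E
```

```text
t: 16.15
tool_pos: [0.5678, -0.058, 0.0496]
ee_rot: [-0.0, 0.658, 0.753, 0.0]
wrist_force: [0.1, 0.2, -0.7]
finger_gap: 0.0498
grasp_force: 0.0
t: 16.65
tool_pos: [0.5708, -0.0591, 0.2057]
ee_rot: [0.003, 0.658, 0.753, 0.003]
wrist_force: [0.7, 0.0, 0.3]
finger_gap: 0.0502
grasp_force: 0.0
black rows 121 [121 122 123] v [104 166  43  42  42  41  42  41  41  40  40  41  42  38  40  41  43  42
  40  39  41 175  40 118]
rim 121 [0.56385036 0.00822783 0.083     ] expect y 0.0089
red rows near joint [(109, 0), (111, 0), (113, 0), (115, 0), (117, 16), (119, 22), (121, 0), (123, 0), (125, 0)]
[-0.14706133  0.55933552] [0.032  0.0314 0.0315 0.0317 0.031  0.0312 0.0313 0.0315 0.0317 0.0318]
[-0.14649257  0.55893022] [0.0294 0.0295 0.0296 0.0298 0.0291 0.0292 0.0294 0.0295]
x at joint 0.5580119705686089 0.557611784977537
brass 48 245 296 0 6
```

```bash
cat > gap.py <<'E'
from h import *
im,i,C=shot("wrist"); T=tool(); print(T[:3,3].round(4)); h=cv2.cvtColor(im,cv2.COLOR_RGB2HSV);v=h[...,2].astype(int);s=h[...,1].astype(int)
red=(s>150)&((h[...,0]<8)|(h[...,0]>172))
for r in range(108,128):
    x=np.nonzero(red[r,240:320])[0]+240; print(r,(x.min(),x.max()) if len(x) else None,v[r,280],im[r,280], plane([[280,r]],.08,i,C)[0][:2].round(4))
E
python3 gap.py
```

```text
[ 0.5684 -0.0583  0.2006]
108 None 109 [109 106 104] [0.5608 0.0185]
109 None 106 [106 104 102] [0.5609 0.0177]
110 None 109 [109 106 103] [0.561 0.017]
111 None 109 [109 105 103] [0.5611 0.0162]
112 None 108 [108 104 102] [0.5612 0.0155]
113 None 110 [110 106 104] [0.5613 0.0147]
114 None 107 [107 105 102] [0.5614 0.014 ]
115 None 106 [106 104 102] [0.5615 0.0132]
116 None 106 [104 106 104] [0.5616 0.0125]
117 None 101 [101  91  89] [0.5617 0.0117]
118 (np.int64(265), np.int64(288)) 140 [140  57  53] [0.5618 0.011 ]
119 (np.int64(259), np.int64(289)) 175 [175  50  45] [0.5619 0.0102]
120 (np.int64(259), np.int64(288)) 177 [177  52  48] [0.562  0.0095]
121 (np.int64(259), np.int64(288)) 149 [149  47  42] [0.5621 0.0087]
122 None 32 [23 32 31] [0.5622 0.008 ]
123 None 41 [41 38 35] [0.5623 0.0072]
124 None 44 [44 39 36] [0.5624 0.0065]
125 None 41 [41 34 32] [0.5625 0.0057]
126 None 42 [42 35 34] [0.5626 0.005 ]
127 None 43 [43 38 35] [0.5627 0.0042]
```

A 3 mm red band has appeared at the top of the joint since release. It is either sag in the loose fit or a real gap, so I check the nozzle's pitch by sub-pixel widths.

```bash
cat > pitch.py <<'E'
from h import *
im,i,C=shot("wrist"); g=im.max(2).astype(float); f=210/np.tan(np.radians(i["fovy"]/2))
def edges(r):
    p=cv2.GaussianBlur(g,(3,3),0)[r,225:335]; x=np.arange(225,335); bg=(np.median(p[:12])); fg=np.median(p[45:65]); h=(bg+fg)/2
    q=np.sign(p-h); c=np.nonzero(q[:-1]*q[1:]<0)[0]; c=c.astype(int)
    z=lambda k:x[k]+(h-p[k])/(p[k+1]-p[k]); L=c[c<55].max(); Rr=c[c>=55].min(); return z(L),z(Rr)
rows=np.arange(126,192,3); T=tool()
# height of the top surface from apparent width 31.7mm: triangulate: find z where width=W
def height(r,W):
    a,b=edges(r); w=[np.linalg.norm(np.subtract(*plane([[a,r],[b,r]],z,i,C))) for z in(.06,.10)]; z=.06+.04*(W-w[0])/(w[1]-w[0]); return plane([[(a+b)/2,r]],z,i,C)[0]
for n,rows,W in(("nozzle",range(126,186,3),.032),("tube",range(30,114,4),.030)):
    P=[]
    for r in rows:
        try:P.append(height(r,W))
        except Exception: pass
    P=np.array(P); ok=abs(P[:,2]-np.median(P[:,2]))<.01; P=P[ok]; q=np.polyfit(P[:,1],P[:,2],1); print(n,len(P),"slope dz/d(-y)",-q[0],"z mean",P[:,2].mean(),"resid",np.std(P[:,2]-np.polyval(q,P[:,1])),"y",P[[0,-1],1])
E
python3 pitch.py
```

```text
nozzle 20 slope dz/d(-y) -0.08550841735260298 z mean 0.08029831105641302 resid 0.0010267158759944973 y [ 0.00507458 -0.03999371]
tube 21 slope dz/d(-y) 0.12026636199160137 z mean 0.08767527948670921 resid 0.002102252257213332 y [0.07181943 0.01684854]
```

```bash
cat > tri.py <<'E'
from h import *
def rm(im):
    h=cv2.cvtColor(im,cv2.COLOR_RGB2HSV); return ((h[...,1]>130)&((h[...,0]<9)|(h[...,0]>171))&(h[...,2]>60)).astype(np.uint8)
iw,w,Cw=shot("wrist"); isd,s,Cs=shot("side")
def blobs(m,reg):
    n,l,st,c=cv2.connectedComponentsWithStats(m); return [(c[k].round(1),st[k][4]) for k in range(1,n) if reg(*c[k]) and st[k][4]>3]
A=blobs(rm(iw),lambda x,y:240<x<320); print("wrist",A)
def proj(p,i,C):
    f=210/np.tan(np.radians(i["fovy"]/2)); q=np.linalg.inv(C)@[*p,1]; return cv2.projectPoints(np.array([[q[0],-q[1],-q[2]]]),np.zeros(3),np.zeros(3),np.array([[f,0,i["cx"]],[0,f,i["cy"]],[0,0,1]]),i["D"])[0].ravel()
e=proj((.568,-.065,.083),s,Cs); print("ribs expected level",e,"sag",proj((.568,-.065,.0775),s,Cs))
B=blobs(rm(isd),lambda x,y:abs(x-e[0])<40 and abs(y-e[1])<60); print("side",B)
E
python3 tri.py
```

```text
wrist [(array([277.6, 120.6]), np.int32(116)), (array([278.4, 203.5]), np.int32(111)), (array([278.6, 212.5]), np.int32(109)), (array([277.7, 221.3]), np.int32(99))]
ribs expected level [302.79960772 175.94096292] sag [302.73494528 177.7662704 ]
side [(array([302.6, 177.6]), np.int32(37)), (array([304. , 221.8]), np.int32(26))]
```

```bash
python3 - <<'E'
from tri import *
def trip(pw,ps):
    best=min(np.arange(.05,.11,.0002),key=lambda z:np.linalg.norm(plane([pw],z,w,Cw)-plane([ps],z,s,Cs))); return plane([pw],best,w,Cw)[0],plane([ps],best,s,Cs)[0]
print("ribs",trip((278.4,212.5),(302.6,177.6)))
P=plane([(302.6,177.6)],.083,s,Cs); print(P)
# collar reference: centre from first wrist picture, shifted by the draw
im=cv2.imread("pics/w1.png")[:,:,::-1]; m=rm(im); m[:70]=0;m[100:]=0; m[:,:255]=0;m[:,305:]=0; y,x=np.nonzero(m); print(x.mean(),y.min(),y.max())
T=np.array([[-.1351,.9908,-.0004,.5435],[.9908,.1351,-.0002,.0992],[-.0002,-.0004,-1,.2224],[0,0,0,1]])
c=plane([[x.mean(),(y.min()+y.max()+1)/2]],.084,w,T@w["mount"])[0]+.04*np.array([.1395,-.99,0]); print("collar",c,"proj side",proj(c,s,Cs),"seen",B[1][0])
E
```

```text
wrist [(array([278.1, 120.5]), np.int32(123)), (array([279.5, 203.5]), np.int32(112)), (array([279.5, 212.5]), np.int32(110)), (array([279.6, 221.5]), np.int32(109))]
ribs expected level [302.79960772 175.94096292] sag [302.73494528 177.7662704 ]
side [(array([302.6, 177.6]), np.int32(37)), (array([303.8, 221.8]), np.int32(26))]
ribs (array([ 0.56730538, -0.06439808,  0.0784    ]), array([ 0.56828356, -0.06415304,  0.0784    ]))
[[ 0.56723943 -0.05515371  0.083     ]]
279.61259079903147 75 87
collar [0.53641809 0.15666834 0.084     ] proj side [303.87074456 220.86934903] seen [303.8 221.8]
```

The evidence points to nose-down sag in the loose fit, but I will make sure by pushing the nose end gently with closed fingers.

```bash
python3 jog.py '[[-0.035,0,0,0,0],[-0.035,0,0,0,0],[-0.035,0,0,0,0],[0,0,0,0,0],[0,0,0,0,0],[0,0,0.04,0,0],[0,0,0.04,0,0],[0,0,0.04,0,0],[0,0,0.04,0,0],[0,0,0,0,0]]'
python3 jog.py '[[0.003,0,0,0,0],[0.003,0,0,0,0],[0.003,0,0,0,0],[0,0,0,0,0]]'
```

```text
t: 18.0
tool_pos: [0.5781, -0.1599, 0.0344]
ee_rot: [-0.004, 0.658, 0.753, -0.002]
wrist_force: [-0.8, 0.4, -0.5]
finger_gap: 0.0
grasp_force: 0.0
t: 18.4
tool_pos: [0.5816, -0.153, 0.0411]
ee_rot: [0.001, 0.658, 0.753, 0.001]
wrist_force: [0.1, -0.7, -0.5]
finger_gap: -0.0007
grasp_force: 0.0
```

```bash
for k in 1; do python3 jog.py '[[0.003,0,0,0,0],[0.003,0,0,0,0],[0,0,0,0,0]]'|sed -n 2,4p; python3 jog.py '[[0.002,0,0,0,0],[0,0,0,0,0]]'|sed -n 2,4p; python3 jog.py '[[0.002,0,0,0,0],[0,0,0,0,0]]'|sed -n 2,4p; done
```

```text
tool_pos: [0.5798, -0.1472, 0.0397]
ee_rot: [-0.0, 0.658, 0.753, 0.0]
wrist_force: [0.1, 0.6, 0.4]
tool_pos: [0.5795, -0.1456, 0.0396]
ee_rot: [-0.0, 0.658, 0.753, -0.0]
wrist_force: [-0.2, 0.2, 0.2]
tool_pos: [0.5792, -0.1439, 0.0396]
ee_rot: [0.0, 0.658, 0.753, -0.0]
wrist_force: [0.5, -0.2, -1.0]
```

```bash
python3 jog.py '[[0.002,0,0,0,0],[0,0,0,0,0]]'|sed -n 2,4p; python3 jog.py '[[0.002,0,0,0,0],[0,0,0,0,0]]'|sed -n 2,4p; python3 jog.py '[[0.002,0,0,0,0],[0,0,0,0,0]]'|sed -n 2,4p;  python3 - <<'E'
from h import *
im,i,C=shot("wrist"); h=cv2.cvtColor(im,cv2.COLOR_RGB2HSV); red=(h[...,1]>150)&((h[...,0]<8)|(h[...,0]>172))
n=red[:,265:292].sum(1); print([(r,int(n[r])) for r in range(0,420) if n[r]>8]); print(im.max(2)[0:420:10,278])
E
```

```text
tool_pos: [0.5791, -0.1434, 0.0399]
ee_rot: [0.001, 0.659, 0.752, -0.0]
wrist_force: [1.6, -5.0, 0.2]
tool_pos: [0.5789, -0.1431, 0.0402]
ee_rot: [0.002, 0.659, 0.752, -0.001]
wrist_force: [0.7, -9.3, 0.2]
tool_pos: [0.5789, -0.1428, 0.0405]
ee_rot: [0.003, 0.66, 0.752, -0.001]
wrist_force: [1.5, -14.0, 0.4]
[(70, 27), (71, 27), (72, 27), (73, 27), (74, 27), (75, 27), (76, 27), (77, 27), (78, 27), (79, 27), (80, 27), (97, 16), (98, 27), (99, 27), (100, 27), (101, 27), (102, 27), (103, 27), (104, 27), (105, 27), (106, 27), (107, 15), (123, 27), (124, 27), (125, 27), (126, 27), (127, 27), (128, 27), (129, 27), (130, 27), (131, 27), (132, 27)]
[ 40  38  40  40  40  38  40 140 116  41 173  40  39 166  37  37  34  36
  35  36  30  36  38  37  35  37  37  31  34  30  28  40  40  40  39  39
 153 156 152  19  26  27]
```

Contact stops dead at 14 N, so the nozzle is seated and only sags within its clearance. Backing off and making a final check.

```bash
python3 jog.py '[[-0.008,0,0,0,0],[-0.012,0,0,0,0],[0,0,-0.04,0,0],[0,0,-0.04,0,0],[0,0,-0.04,0,0.03],[0,0,-0.04,0,0.03],[0.035,0,0,0,0.03],[0.035,0,0,0,0.03],[0.018,0,0,0,0.03],[0,0,0,0,0.03],[0,0,0,0,0.03],[0,0,0,0,0.03]]'
python3 gap.py | sed -n '1p;8,18p'; python3 pitch.py; python3 - <<'E'
from tri import *
h=cv2.cvtColor(iw,cv2.COLOR_RGB2HSV); b=(h[...,1]>110)&(h[...,0]>15)&(h[...,0]<35)&(h[...,2]>90)
y,x=np.nonzero(b[0:110,235:325]); print("brass",len(y),(x.min()+235,x.max()+235,y.min(),y.max()) if len(y) else "")
E
```

```text
t: 20.95
tool_pos: [0.5693, -0.0721, 0.1997]
ee_rot: [0.0, 0.659, 0.752, -0.0]
wrist_force: [-0.1, 0.1, 0.3]
finger_gap: 0.0301
grasp_force: 0.0
[ 0.5693 -0.0721  0.1996]
114 None 42 [42 35 32] [5.607e-01 3.000e-04]
115 None 41 [41 34 33] [ 5.608e-01 -4.000e-04]
116 None 43 [43 36 36] [ 0.5609 -0.0012]
117 None 42 [42 37 35] [ 0.561  -0.0019]
118 None 42 [42 36 33] [ 0.5611 -0.0026]
119 None 41 [41 37 33] [ 0.5612 -0.0034]
120 None 43 [43 37 34] [ 0.5613 -0.0041]
121 None 42 [42 37 36] [ 0.5614 -0.0049]
122 None 42 [42 38 36] [ 0.5615 -0.0056]
123 None 44 [44 38 36] [ 0.5616 -0.0064]
124 None 42 [42 38 35] [ 0.5617 -0.0071]
nozzle 20 slope dz/d(-y) -0.12188550523759593 z mean 0.07898939522445018 resid 0.0010283771072892257 y [-0.00877122 -0.05441017]
tube 18 slope dz/d(-y) -0.00655221921213981 z mean 0.08831412673716899 resid 0.002091375805348889 y [0.058234   0.01160679]
wrist [(array([277. , 101.5]), np.int32(122)), (array([278.5, 186.5]), np.int32(112)), (array([279.3, 195.6]), np.int32(103)), (array([278.6, 205. ]), np.int32(85))]
ribs expected level [302.79960772 175.94096292] sag [302.73494528 177.7662704 ]
side [(array([302.6, 177.5]), np.int32(37)), (array([303.9, 221.8]), np.int32(27))]
brass 0
```

```bash
python3 -c "
from station import manip
print(manip.finish_job())"
```

```text
the job is handed in; nothing more can be done
None
```

I drew the tube out 40 mm to the next hole with both pins snapped out, pushed the nozzle on to a firm stop and let go, then handed the job in at about 21 s; the nozzle sags nose-down in its loose fit, so about 3 mm of red spigot shows at the top of the joint, and I saw no contact with the other items but did not re-measure them at the end.

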